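# Slide the red stock bin past its spring stop

## Robot

A 6-joint arm with a two-finger parallel gripper is mounted at the origin on the work surface. World frame = base frame: x ahead of the robot, y to its left, z up, the work surface at z = 0. Lengths are in mm, angles in rad, forces in N, time in s.
With the tool pointing down it reaches from about 350 to 875 mm from the base axis. Payload 4.2 kg.
Tool frame: the origin (TCP) lies between the finger pads; the fingertips stand 17 mm ahead of it and the grasp point (between the pads) lies 2 mm behind it (nose_length is the distance from the TCP to the fingertips, in mm); z points along the fingers, y is the direction in which the jaws open and shut (so a half turn about z gives the same grasp; the last joint's range is limited). The gripper opens to 85 mm and grips with 20 to 120 N. Pads are 22 mm wide; open, the fingers measure 114 mm over their backs; the gripper's body (76 mm by 85 mm) begins 54 mm behind the grasp point. The pads swing forward as they close: fully open they stand 13 mm farther back than shut.
Start: joints at [1.408, 0.385, 0.008, 0, -1.194, -0.259], TCP at [255.844, 570.213, 248.312] pointing down, gripper open.
Joint ranges: [-3.14, 3.14], [-1.21, 2.06], [-1.07, 1.41], [-3.16, 2.05], [-2.99, -0.16], [-3.1, 3.1]. Speed limits (rad/s): [2.79, 2.79, 3.14, 3.14, 3.14, 3.14].

## Interface

Orientations are given as a unit quaternion [x, y, z, w].
In Python, from bench import * gives the robot as it stands.
- The arm moves only by the tool jog_arm, never from a script. Its argument "increments" is a list of rows, each a list of 4 numbers: the shift along the tool's x, y, z in m, then the turn about the tool's z in degrees. A call has 1 to 10 rows; each row is the pose to reach, as a shift and turn from the pose measured when the call began, along the tool's axes at that moment; what a row does not reach only later rows make up. A row lasts 1/8 s, in which the tool goes at most 62.5 mm and 10.7 degrees, less where a joint would pass 70% of its speed; a pose out of reach is approached as far as the arm can. A call with a gripper value outside its range is refused whole. "hand" is the gripper's target within -1 to 1 (fully open at 1, half-way at 0, shut at -1), set as the call begins (left out, the last holds). The fingers move at their own pace and stop on an object; the grip force is fixed at half the most. Time passes only in rows, so rows that repeat a pose let the fingers close. It gives the time, the measured TCP pose, the force and the opening at its end, in the units of the state.
- read_state(): the state, without advancing time (a new reading comes with each control period).
- get_image(name): name is "scene" or "top" or "wrist"; returns the picture (480x640x3 uint8, red, green, blue); there is no depth.
- calibration(name): a dict with "fx", "fy", "cx", "cy" (pixels), "D" ([k1, k2, p1, p2, k3] as OpenCV has them; the pictures are not rectified), "position" and "rotation" of the camera in the world; the wrist camera has in their place "hand_eye" (4x4, takes a point from camera to tool coordinates, whose origin is the TCP and whose axes are the flange's). Camera axes: x right, y up, looking along -z (the intrinsics and any distortion apply to the point x, -y, -z); pixel columns grow to the right and rows downward; lengths in mm; the calibration is good to about 2 mm. A picture is of the moment at which its call begins: read the wrist's pose just before it. calibration takes no time and is no camera call.
- job_done(): hands the job in, once; it reports no verdict.
The state is a dict: "clock": time; "joints": joint angles; "joint_vel": joint speeds; "joint_efforts": joint torques, N m; "position": TCP position; "ee_rot": TCP orientation; "contact_force": force on the tool from outside, world axes, zero at the start; "wrist_torque": the same for the moment, N m; "gripper_width": finger opening in mm.
Only numpy, scipy, OpenCV 4.12 (cv2) and the standard library are available. Lean on these libraries where they do the work, as an engineer would, in place of code of your own. Each camera call takes 0.05 s, during which the arm holds its last target.

## Task

Shelve the red bin in its lane of the bin rack: press the yellow spring pedal of that lane down behind the bin, which sinks the two steel stop lugs, and while you keep it down push the bin along the lane past the lugs to its home place at the end wall. Then let the pedal spring back up so that the lugs lock the bin in, and move clear. Only press and push: do not lift or tip the bin, and leave the blue bin, its pedal and everything else where they are.

Things in the scene. Friction and masses are not known exactly. Their poses are not given: they have to be found in the camera images.
- rack: White plate 276 x 400 x 20 mm fixed on the table, origin centre of its underside, z up. Two lanes run along its y; bins travel to +y. Lane floors 20 mm above the table, centre lines at rack x = -64 mm (near lane) and +64 mm (far lane), 116 mm between guide rails 20 mm high above the floor, from y = -190 to +125 mm. End wall 32 mm high above the floor, inner face at y = +115 mm.
- home_near (a point): Middle of the near lane's home place, on the lane floor (rack x = -64, y = +65 mm). Home is 100 mm long, between stop lugs and end wall, so the 90 mm bin is home with its origin within 5 mm of this along the lane. Two dark steel stop lugs, 58 mm apart, one on each side of the pedal tread, stand at rack y = +5 to +15 mm and block the bin until the pedal is down.
- home_far (a point): The same point of the far lane (rack x = +64, y = +65 mm), with lugs of its own.
- red_bin: Red open bin of steel bushings (0.35-0.75 kg), before the lugs in either lane. 110 mm across the lane (x), 90 along it (y), 68 high; origin centre of underside, on the lane floor; its y points the way it slides (rack +y within 0.05 rad). Push its flat rear wall: -y face, 45 mm behind the origin, 19-68 mm above the floor. It stands on side skids, 19 mm clear beneath: the tread runs free below it.
- blue_bin: Blue open stock bin of the same shape and size, with brass rods, in the other lane. Leave it alone. Origin and axes as for the red bin.
- pedal_near (a joint): Travel of the near lane's yellow pedal, straight down: 0 = up, lugs 28 mm above the lane floor; 0.014 m = fully down, lugs 14 mm above the floor. The bin can pass once it is pressed 9.5 mm or more. Its spring pushes back with 3 N at the top and 7.2 N fully down, and returns pedal and lugs when nothing holds them.
- pedal_far (a joint): The same for the far lane (rack x = +64 mm).
- pedal_near_tread (a point): Point on top of the near lane's pedal tread, on the lane's centre line at rack y = -170 mm; moves with the pedal. The tread is a flat strip 48 mm wide from rack y = -190 to +45 mm, its top 36 mm above the table when up, 22 mm when fully down. It stays level wherever it is pressed, and is free behind the bin.
- pedal_far_tread (a point): The same point on the far lane's pedal tread.
- jar: Small white jar with black lid, 40 mm diameter, 55 mm high, standing on the rack's deck beyond the end wall. Bystander.
- bushing: Steel bushing, 32 mm diameter, 24 mm high, standing on the rack's deck beyond the end wall. Bystander.
- screwdriver: Screwdriver lying on the table, on the robot's left. Bystander.
- wrench: Wrench lying on the table between robot and rack, on the right. Bystander.
- mug: White mug, 80 mm diameter, 90 mm high, to the right of the rack. Bystander.
- oil_bottle: Grey bottle with orange cap, 56 mm diameter, 130 mm high, to the right of the rack. Bystander.
- tape_roll: Paper roll, 90 mm diameter, 24 mm high, lying to the left of the rack. Bystander.
Mind the look-alikes: they are no part of the job. There is more than one size of the red_bin; the job needs the middle-sized.

How it is judged:
By the outcome, as a careful person would: the job done as asked, in the order asked, and still so for the second after the job is handed in, with the robot touching nothing.
It also fails if it takes over 38 s, if anything falls off the work surface, if the arm or the gripper's body presses on something with over 40 N, if the wrist force passes 120 N, or if a joint passes its speed limit or range.

## Working session

There is one attempt and no reset: what is moved stays moved. The work goes in short steps, Python scripts to look and compute and a tool call to move; the robot and the scene stay as the last step left them, time stands still between calls to the robot, and variables do not carry over. Pictures are saved under pics/ and viewed, and the job is handed in when it is done.

Besides the shell and the picture viewer there is one more tool, called as name(argument=value, ...), one argument or row to a line, values as JSON. jog_arm: Moves the arm, as the interface text tells. Its arguments: {"type":"object","properties":{"increments":{"type":"array"},"hand":{"type":"number"}},"required":["increments"]}

```bash
mkdir -p pics; ls; python3 - <<'E'
from bench import *
import cv2
s=read_state()
for k,v in s.items(): print(k,v)
for n in ["scene","top","wrist"]:
    im=get_image(n); cv2.imwrite(f"pics/{n}0.png",im[:,:,::-1]); print(n,calibration(n))
E
```

```text
pics
clock 0.0
joints [ 1.40761236e+00  3.85569347e-01  6.64317610e-03 -5.18159653e-04
 -1.19405454e+00 -2.58589505e-01]
joint_vel [-0.00181782 -0.00081491  0.00092978  0.00237678  0.00016474 -0.00166738]
joint_efforts [-9.45586071e-04 -3.92289484e+01  1.88400221e+01  4.18636188e+00
 -4.72374202e-03 -7.01245270e-06]
position [255.61886007 569.72694689 247.21780173]
ee_rot [ 9.77825058e-01 -2.09420401e-01 -1.88451074e-04  1.10243286e-03]
contact_force [-0.32855363 -0.78120714 -0.16928247]
wrist_torque [-0.01200972  0.02546328  0.02087764]
gripper_width 85.24905872779223
scene {'fx': 446.7450888742519, 'fy': 446.7450888742519, 'cx': 320.4939438835702, 'cy': 236.4868294956152, 'D': array([0.01420143, 0.        , 0.        , 0.        , 0.        ]), 'position': array([1244.56794686,  114.2844247 ,  646.99036954]), 'rotation': array([0.29561819, 0.32077394, 0.67080147, 0.59978275])}
top {'fx': 477.5030643923811, 'fy': 477.5030643923811, 'cx': 319.2868953064181, 'cy': 240.53928510247158, 'D': array([-0.05940593,  0.        ,  0.        ,  0.        ,  0.        ]), 'position': array([ 428.79742218,   40.64290241, 1192.16722287]), 'rotation': array([-0.02798921,  0.02062439,  0.70755403, -0.70580347])}
wrist {'fx': 377.1547775462804, 'fy': 377.1547775462804, 'cx': 319.04566266595384, 'cy': 235.61944662379628, 'D': array([-0.03700399,  0.        ,  0.        ,  0.        ,  0.        ]), 'hand_eye': array([[-2.93451581e-05,  9.55841821e-01,  2.93881630e-01,
         7.53602715e+01],
       [ 9.99999761e-01,  2.31103168e-04, -6.51802977e-04,
        -4.05811722e-01],
       [-6.90937520e-04,  2.93881541e-01, -9.55841599e-01,
        -1.24461242e+02],
       [ 0.00000000e+00,  0.00000000e+00,  0.00000000e+00,
         1.00000000e+00]])}
```

View pics/scene0.png

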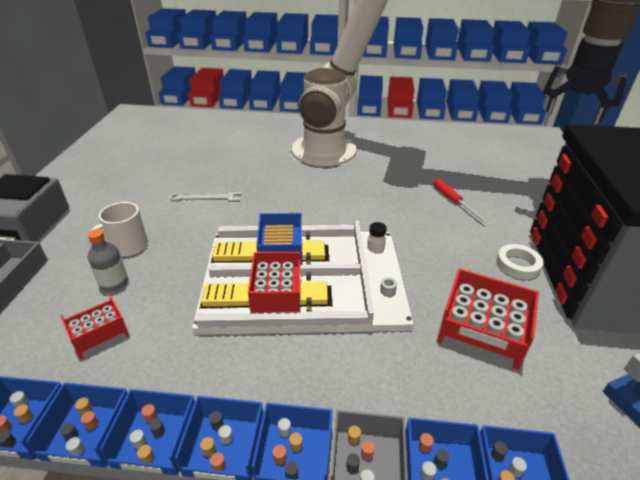

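View pics/top0.png

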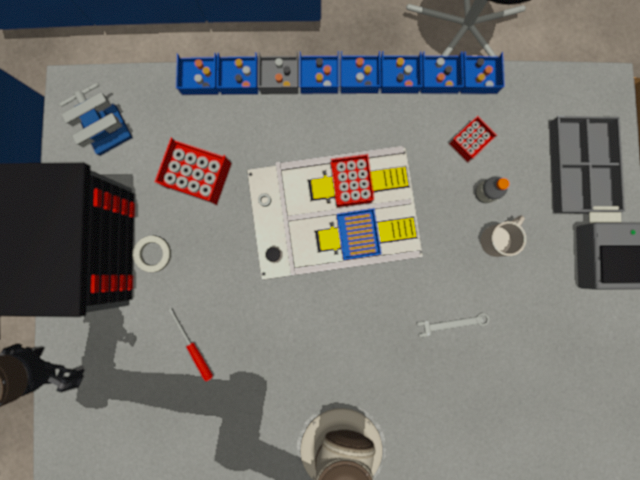

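View pics/wrist0.png

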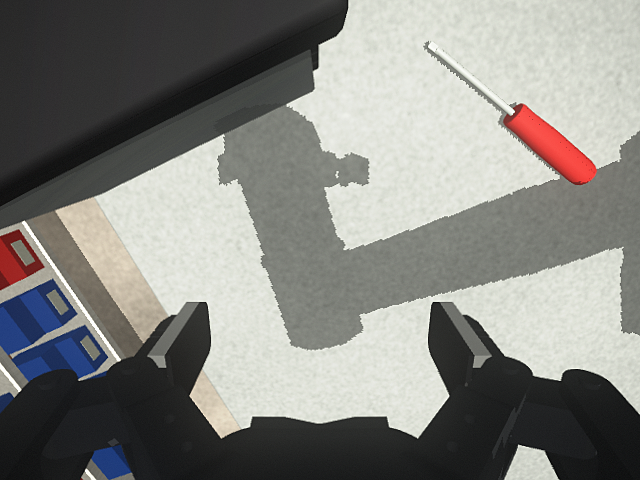

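Reds in the top view: large tote at (193,171) on the table, bin at (352,180) on the rack, small one at (473,139) on the table. The rack one is middle-sized, in the far lane. I'll confirm it in a crop and measure.

```bash
cat > h.py <<'E'
import numpy as np, cv2
from bench import *
from scipy.spatial.transform import Rotation as R
def ray(n,uv,T=None):
    c=calibration(n); K=np.array([[c['fx'],0,c['cx']],[0,c['fy'],c['cy']],[0,0,1]])
    p=cv2.undistortPoints(np.array(uv,float).reshape(-1,1,2),K,c['D']).reshape(-1,2)
    d=np.c_[p[:,0],-p[:,1],-np.ones(len(p))]
    if n=='wrist':
        M=T@c['hand_eye']; return M[:3,3], d@M[:3,:3].T
    return c['position'], d@R.from_quat(c['rotation']).as_matrix().T
def onz(n,uv,z,T=None):
    o,d=ray(n,uv,T); return o+d*((z-o[2])/d[:,2])[:,None]
def tcp(s):
    T=np.eye(4);T[:3,:3]=R.from_quat(s['ee_rot']).as_matrix();T[:3,3]=s['position'];return T
E
python3 - <<'E'
from h import *
im=cv2.imread('pics/top0.png')
c=im[130:300,230:440]; cv2.imwrite('pics/crop_top.png',cv2.resize(c,None,fx=3.5,fy=3.5,interpolation=cv2.INTER_CUBIC))
im2=cv2.imread('pics/scene0.png')
c=im2[200:345,185:420]; cv2.imwrite('pics/crop_scene.png',cv2.resize(c,None,fx=3.4,fy=3.4,interpolation=cv2.INTER_CUBIC))
# rotation of quaternion check
print(R.from_quat(calibration('top')['rotation']).as_matrix().round(3))
hsv=cv2.cvtColor(im,cv2.COLOR_BGR2HSV)
def masks(h,z,lab,lo):
    n,l,st,ce=cv2.connectedComponentsWithStats(h.astype(np.uint8))
    for i in range(1,n):
        if st[i,4]>lo:
            ys,xs=np.where(l==i); r=cv2.minAreaRect(np.c_[xs,ys].astype(np.float32)); b=cv2.boxPoints(r)
            print(lab,st[i],ce[i].round(1),'box world',onz('top',b,z)[:,:2].round(1).tolist())
H,S,V=cv2.split(hsv)
roi=np.zeros(H.shape,bool);roi[120:300,140:510]=1
masks(roi&((H<8)|(H>172))&(S>150)&(V>60),88,'red',100)
masks(roi&(H>20)&(H<35)&(S>150)&(V>100),36,'yel',60)
masks(roi&(H>100)&(H<125)&(S>120),88,'blue',100)
E
```

```text
[[-0.002  0.998 -0.069]
 [-1.    -0.003 -0.01 ]
 [-0.01   0.069  0.998]]
red [450 120  46  41 435] [471.8 141. ] box world [[736.0, -253.5], [803.1, -321.3], [755.8, -366.4], [689.2, -298.5]]
red [ 155  138   76   66 1339] [194.7 169.7] box world [[643.3, 442.6], [752.0, 408.6], [699.0, 257.9], [591.8, 292.6]]
red [331 155  43  52 644] [349.3 180.9] box world [[696.3, 26.9], [708.2, -63.1], [596.1, -76.6], [584.3, 12.7]]
yel [371 167  37  24 699] [389.  178.5] box world [[679.1, -72.3], [691.0, -159.0], [642.2, -164.7], [630.5, -78.3]]
yel [311 175  24  24 449] [322.5 187.5] box world [[665.3, 75.4], [671.9, 21.7], [616.7, 15.1], [610.1, 68.7]]
yel [378 218  38  24 725] [396.7 229.4] box world [[553.4, -89.3], [565.7, -176.1], [516.7, -182.3], [504.6, -95.7]]
yel [318 226  22  25 420] [328.8 238.9] box world [[539.4, 57.8], [545.3, 9.0], [489.0, 2.3], [483.0, 50.9]]
blue [337 209  44  51 672] [356.  233.7] box world [[567.2, 12.4], [580.3, -75.2], [473.7, -90.1], [460.8, -3.2]]
```

View pics/crop_top.png

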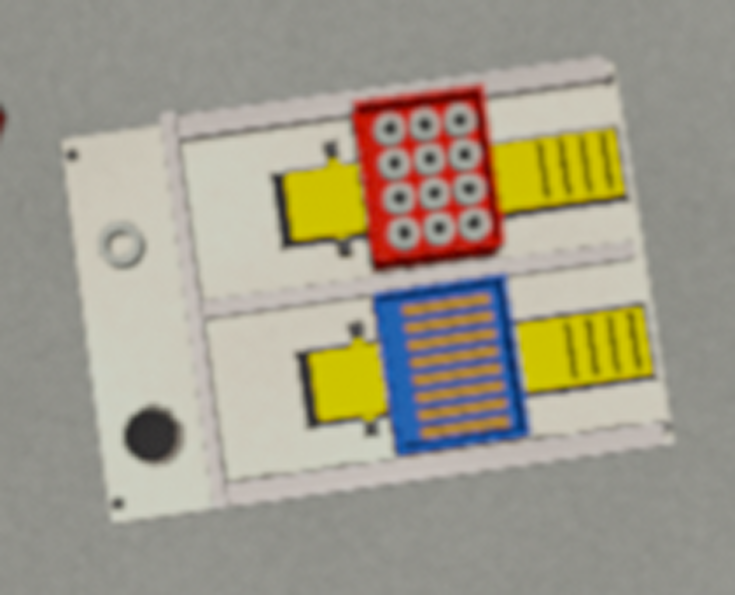

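View pics/crop_scene.png

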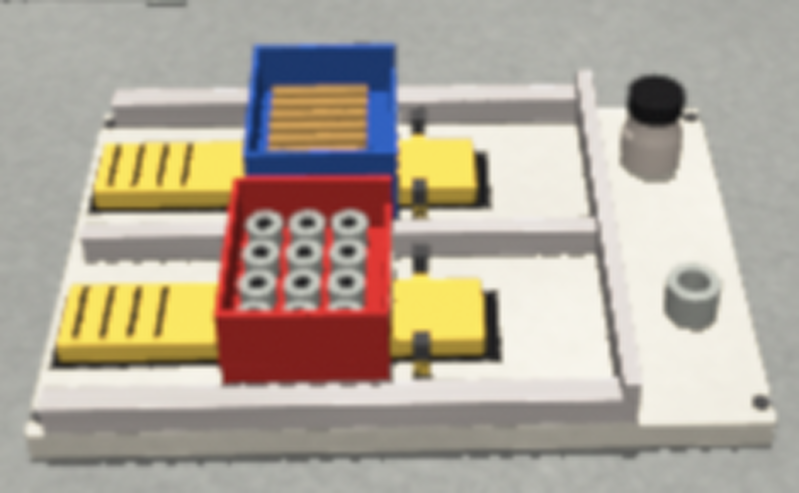

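The rack bin at (352,180) in top is the middle one: its rim measures about 90 x 113 mm, bushings inside, far lane, just before the lugs. The big red tote is about 114 x 160 and the small one about 66 x 95. Now I'll fit the rack pose.

```bash
cat >> h.py <<'E'
def rel(target,s,ang=None):
    T=tcp(s); d=T[:3,:3].T@(np.array(target,float)-T[:3,3])
    out=(d/1000).round(4).tolist()
    if ang is not None:
        a=np.degrees(np.arctan2(T[1,0],T[0,0])); t=-(ang-a); out.append(round((t+180)%360-180,1))
    return out
E
python3 - <<'E'
from h import *
cr=lambda p:(np.array(p)/3.5+[230,130]-0.36)
# world pts, rack xy
W=[];Q=[]
def add(w,q): W.append(w[:2]);Q.append(q)
yl={(64,-190):[(691,-159.0),(642.2,-164.7)],(64,45):[(665.3,75.4),(610.1,68.7)],(-64,-190):[(565.7,-176.1),(516.7,-182.3)],(-64,45):[(539.4,57.8),(483,50.9)]}
for q,v in yl.items(): add(np.mean(v,0),q)
for p,q in [((62,140),(138,200)),((112,522),(-138,200))]: add(onz('top',cr(p),20)[0],q)
# lugs (top z=48)
for p,q in [((329,148),(93,10)),((344,248),(35,10)),((356,329),(-35,10)),((371,429),(-93,10))]:
    w=onz('top',cr(p),48)[0]; print('lug',w.round(1),q); add(w,q)
W=np.array(W);Q=np.array(Q,float)
wc,qc=W.mean(0),Q.mean(0)
H=(Q-qc).T@(W-wc);U,S,Vt=np.linalg.svd(H);Rm=Vt.T@U.T
t=wc-Rm@qc; yaw=np.arctan2(Rm[1,0],Rm[0,0])
print('yaw',yaw,'t',t); print(((W-t)@Rm-Q).round(1))
for p in [(696.3,26.9),(708.2,-63.1),(596.1,-76.6),(584.3,12.7)]: print('bin corner',((np.array(p)-t)@Rm).round(1))
np.savez('rack.npz',t=t,R=Rm)
# scene cross-check: lug tops & red rear rim
cs=lambda p:(np.array(p)/3.4+[185,200]-0.35)
for n,p,z in [('lug64+',(421,340),48),('lug64-',(421,250),48),('bin rear far rim',(218,315),88),('bin front far rim',(390,315),88),('bin rear near',(235,180),88),('bin front near',(391,180),88),('tread rear far',(56,352),36),('tread rear near',(70,286),36),('tread front far',(485,350),36)]:
    w=onz('scene',cs(p),z)[0,:2]; print(n,w.round(1),((w-t)@Rm).round(1))
s=read_state()
g=Rm@np.array([64,-140])+t; ang=-90+np.degrees(yaw)
print(g,ang)
print(rel([300,300,247],s,ang), rel([*g,200],s,ang),rel([*g,100],s,ang))
E
```

```text
lug [674.6  41.6  48. ] (93, 10)
lug [604.5  31.4  48. ] (35, 10)
lug [548.3  23.3  48. ] (-35, 10)
lug [479.5  13.3  48. ] (-93, 10)
yaw 0.1359189176042248 t [578.737248    17.28002975]
[[-1.2  0.6]
 [ 1.8  1.3]
 [ 0.2  0.4]
 [ 2.1  0.9]
 [-1.1 -2. ]
 [ 0.7 -2.4]
 [ 5.3  1.1]
 [-7.5  0.5]
 [ 5.7  0.1]
 [-5.9 -0.5]]
bin corner [117.8  -6.4]
bin corner [117.4 -97.2]
bin corner [  4.5 -95.4]
bin corner [ 4.9 -5.3]
lug64+ [677.6  38.9] [100.9   8.1]
lug64- [607.2  29.9] [29.9  8.7]
bin rear far rim [710.2 -61.3] [119.6 -95.7]
bin front far rim [699.9  26. ] [121.3  -7.8]
bin rear near [604.7 -76.4] [ 13.  -96.3]
bin front near [594.2  11.3] [14.5 -8. ]
tread rear far [ 698.1 -158.3] [  94.5 -190.1]
tread rear near [ 647.7 -166.4] [  43.5 -191.3]
tread front far [669.6  73.1] [97.6 43. ]
[ 661.11710457 -112.75673133] -82.21241966529153
[0.1509, 0.228, 0.0009, np.float64(58.0)] [0.6494, 0.4566, 0.0483, np.float64(58.0)] [0.6494, 0.4565, 0.1483, np.float64(58.0)]
```

jog_arm(
  increments=[
    [0.015,0.023,0,5],
    [0.045,0.068,0,15],
    [0.08,0.122,0,25],
    [0.115,0.175,0,35],
    [0.15,0.228,0,45],
    [0.19,0.25,0,52],
    [0.235,0.27,0,58],
    [0.28,0.29,0,58],
    [0.325,0.31,0,58],
    [0.37,0.33,0,58],
  ],
  hand=-1,
)

```text
clock: 1.4
position: [458.9, 115.9, 248.0]
ee_rot: [0.754, -0.657, 0.0, 0.001]
contact_force: [0.3, 0.7, 0.2]
gripper_width: -0.2
```

```bash
python3 - <<'E'
from h import *
r=np.load('rack.npz');s=read_state()
print(s['clock'],s['position'],s['joints'].round(2),s['gripper_width'],s['contact_force'])
g=r['R']@np.array([65,-140])+r['t']
for z in (247,180,110,90): print(z,rel([*g,z],s,-82.2))
E
```

```text
1.4 [458.88655107 115.85983687 248.0399344 ] [ 0.59  0.12 -0.35  0.   -1.1  -0.46] -0.1543259064844059 [0.29243755 0.67545698 0.15281842]
247 [0.254, -0.1702, 0.0013, np.float64(0.0)]
180 [0.2539, -0.1703, 0.0683, np.float64(0.0)]
110 [0.2538, -0.1703, 0.1383, np.float64(0.0)]
90 [0.2538, -0.1703, 0.1583, np.float64(0.0)]
```

jog_arm(
  increments=[
    [0.042,-0.028,0,0],
    [0.085,-0.057,0,0],
    [0.13,-0.087,0,0],
    [0.175,-0.117,0.01,0],
    [0.215,-0.144,0.03,0],
    [0.245,-0.164,0.06,0],
    [0.254,-0.17,0.09,0],
    [0.254,-0.17,0.12,0],
    [0.254,-0.17,0.14,0],
    [0.254,-0.17,0.14,0],
  ],
)

```text
clock: 2.65
position: [660.4, -112.9, 105.8]
ee_rot: [0.754, -0.657, -0.002, 0.002]
contact_force: [-0.7, -0.0, 0.4]
gripper_width: -0.1
```

```bash
python3 - <<'E'
from h import *
r=np.load('rack.npz');s=read_state()
print(s['clock'],s['position'],s['gripper_width'],s['contact_force'])
print('rack',(s['position'][:2]-r['t'])@r['R'])
g=r['R']@np.array([65,-140])+r['t']
for z in (108,58,41): print(z,rel([*g,z],s,-82.2))
for n in ('wrist','top','scene'):
  im=get_image(n)[:,:,::-1]; cv2.imwrite(f'pics/{n}1.png',im)
cv2.imwrite('pics/scene1c.png',cv2.resize(im[150:350,170:430],None,fx=3,fy=3,interpolation=cv2.INTER_CUBIC))
E
```

```text
2.65 [ 660.39022506 -112.89545348  105.81087816] -0.14419704845222528 [-0.71110055 -0.01949839  0.39480913]
rack [  63.26102736 -140.03894999]
108 [-0.0, -0.0017, -0.0022, np.float64(0.0)]
58 [-0.0001, -0.002, 0.0478, np.float64(0.0)]
41 [-0.0001, -0.0021, 0.0648, np.float64(0.0)]
```

View pics/wrist1.png

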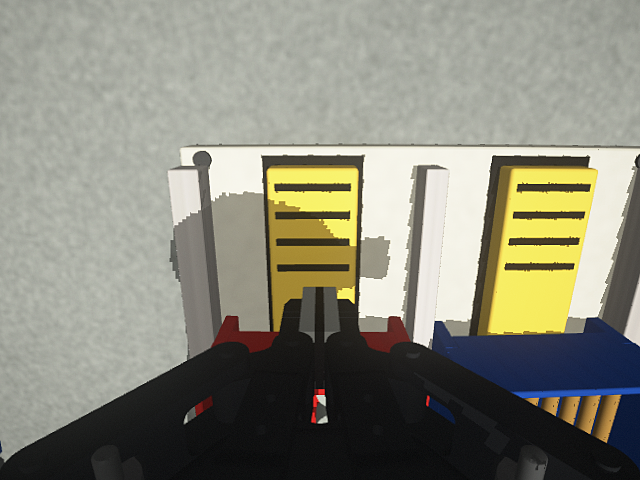

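View pics/scene1c.png

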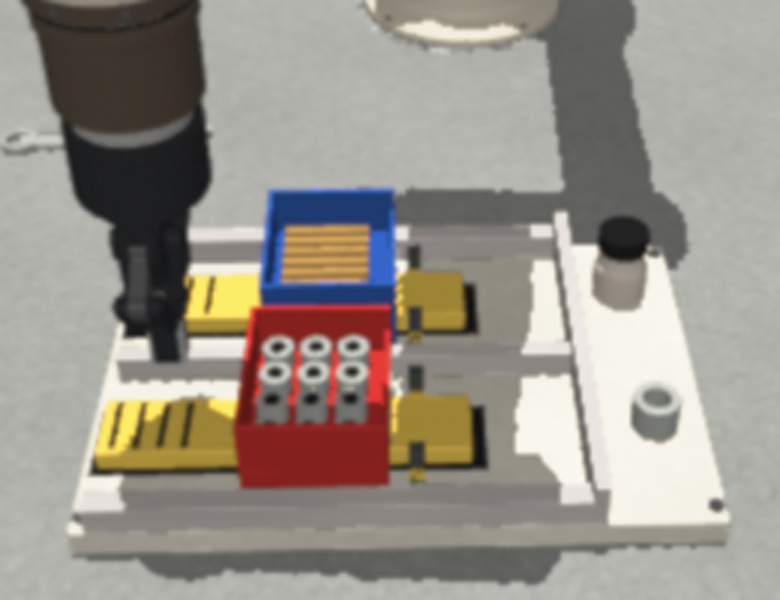

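The fingers are about 2–3 mm to the right of the tread centre (tread columns 270–358, finger at 320), so I'll shift y by -2.5 mm. Then I'll go down and press.

jog_arm(
  increments=[
    [0,-0.0025,0.02,0],
    [0,-0.0025,0.04,0],
    [0,-0.0025,0.048,0],
    [0,-0.0025,0.051,0],
    [0,-0.0025,0.054,0],
    [0,-0.0025,0.057,0],
    [0,-0.0025,0.057,0],
  ],
)

```text
clock: 3.68
position: [665.6, -112.6, 53.0]
ee_rot: [0.754, -0.657, 0.002, -0.0]
contact_force: [-0.4, 0.6, 2.0]
gripper_width: -0.1
```

```bash
python3 - <<'E'
from h import *
r=np.load('rack.npz');s=read_state()
print(s['clock'],s['position'],s['gripper_width'],s['contact_force'])
print('rack',(s['position'][:2]-r['t'])@r['R'])
im=get_image('scene')[:,:,::-1]; 
cv2.imwrite('pics/scene2c.png',cv2.resize(im[150:350,170:430],None,fx=3,fy=3,interpolation=cv2.INTER_CUBIC))
E
```

```text
3.675 [ 665.56063336 -112.56016786   53.04107684] -0.058482753100559275 [-0.42412976  0.63006339  1.95805004]
rack [  68.42918168 -140.40735114]
```

View pics/scene2c.png

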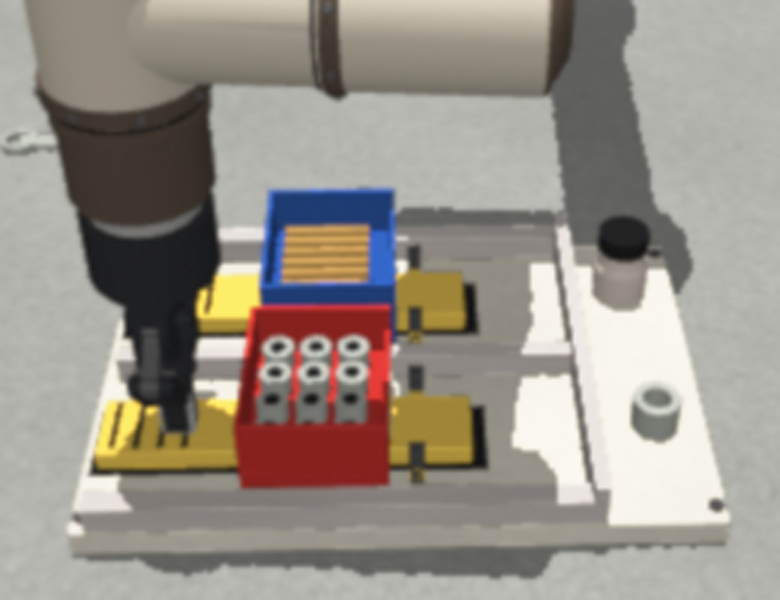

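```bash
python3 - <<'E'
from h import *
r=np.load('rack.npz');s=read_state()
print(s['clock'],s['position'],s['contact_force'])
g=r['R']@np.array([66,-140])+r['t']
print(rel([*g,41],s,-82.2))
im=get_image('wrist')[:,:,::-1]; cv2.imwrite('pics/w3.png',im)
E
```

```text
3.725 [ 665.56912276 -112.56561337   53.14197679] [-0.31108769  0.84300384  2.42882443]
[-0.0004, 0.0025, 0.0121, np.float64(0.1)]
```

View pics/w3.png

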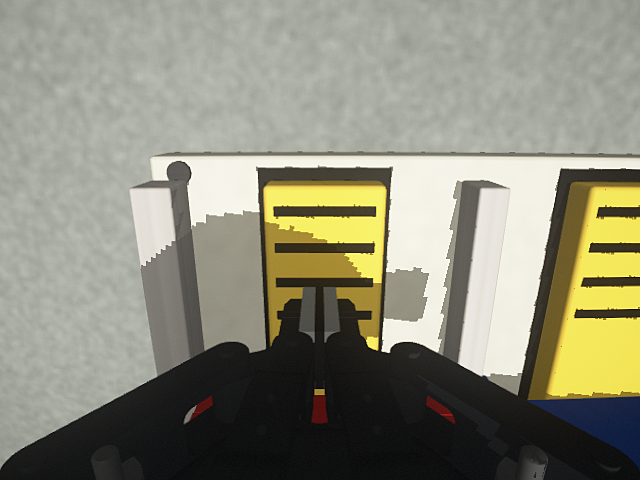

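jog_arm(
  increments=[
    [0,0.002,0.003,0],
    [0,0.002,0.006,0],
    [0,0.002,0.009,0],
    [0,0.002,0.012,0],
    [0,0.002,0.012,0],
    [0,0.002,0.012,0],
  ],
)

```text
clock: 4.53
position: [664.7, -112.8, 41.7]
ee_rot: [0.754, -0.657, 0.003, -0.001]
contact_force: [4.0, 1.1, 4.4]
gripper_width: -0.0
```

```bash
python3 - <<'E'
from h import *
r=np.load('rack.npz')
s=read_state()
print(s['clock'],s['position'],s['contact_force'],'rack',(s['position'][:2]-r['t'])@r['R'])
for y in (-106,-100,-60,9):
  g=r['R']@np.array([65.5,y])+r['t'];print(y,rel([*g,41],s,-82.2))
E
```

```text
4.525 [ 664.67335046 -112.75949213   41.7497041 ] [4.02287323 1.10131472 4.40244198] rack [  67.52307338 -140.48460954]
-106 [-0.0345, 0.002, 0.0007, np.float64(0.1)]
-100 [-0.0405, 0.002, 0.0006, np.float64(0.1)]
-60 [-0.0805, 0.0019, 0.0005, np.float64(0.1)]
9 [-0.1495, 0.0018, 0.0004, np.float64(0.1)]
```

```bash
python3 - <<'E'
from h import *
im=get_image('scene')[:,:,::-1]; 
print(read_state()['contact_force'],read_state()['position'])
cv2.imwrite('pics/scene4c.png',cv2.resize(im[230:330,185:345],None,fx=5,fy=5,interpolation=cv2.INTER_CUBIC))
E
```

```text
[2.43756322 1.67950071 5.5211557 ] [ 664.69788409 -112.77828735   41.78561575]
```

View pics/scene4c.png

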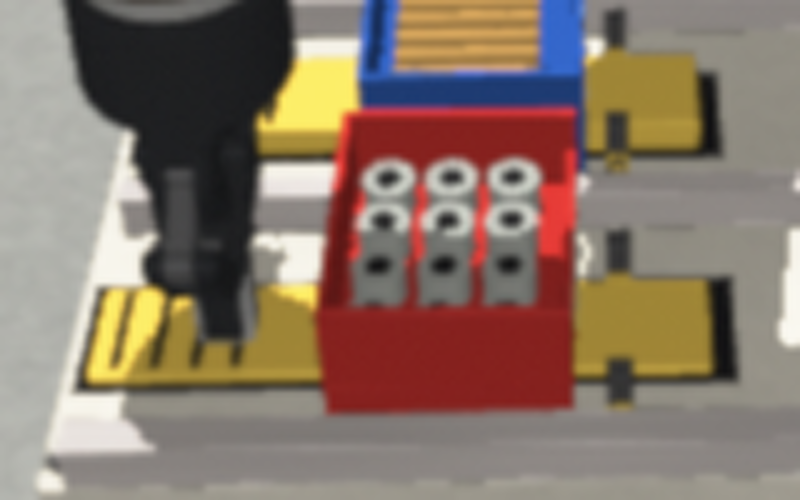

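jog_arm(
  increments=[
    [-0.006,0.001,0.0012,0],
    [-0.013,0.001,0.0012,0],
    [-0.02,0.001,0.0012,0],
    [-0.025,0.001,0.0012,0],
    [-0.029,0.001,0.0012,0],
    [-0.033,0.001,0.0012,0],
    [-0.036,0.001,0.0012,0],
    [-0.036,0.001,0.0012,0],
  ],
)

```text
clock: 5.58
position: [658.1, -78.7, 40.8]
ee_rot: [0.754, -0.657, 0.002, 0.0]
contact_force: [2.1, -4.0, 5.6]
gripper_width: -0.0
```

```bash
cat > st.py <<'E'
from h import *
r=np.load('rack.npz')
s=read_state()
print(s['clock'],s['position'],s['contact_force'],'rack',((s['position'][:2]-r['t'])@r['R']).round(1),'Frack',(s['contact_force'][:2]@r['R']).round(1))
for y in (-60,-25,5,9):
  g=r['R']@np.array([65.5,y])+r['t'];print(y,rel([*g,40.5],s,-82.2))
E
python3 st.py
```

```text
5.575 [658.08839886 -78.73603254  40.82822964] [ 2.11396504 -3.97305939  5.60959823] rack [  65.6 -105.9] Frack [ 1.6 -4.2]
-60 [-0.0459, 0.0, 0.0001, np.float64(0.1)]
-25 [-0.0809, -0.0, 0.0, np.float64(0.1)]
5 [-0.1109, -0.0001, -0.0001, np.float64(0.1)]
9 [-0.1149, -0.0001, -0.0001, np.float64(0.1)]
```

jog_arm(
  increments=[
    [-0.004,0,0.0002,0],
    [-0.008,0,0.0002,0],
    [-0.012,0,0.0002,0],
    [-0.016,0,0.0002,0],
    [-0.02,0,0.0002,0],
    [-0.024,0,0.0002,0],
    [-0.028,0,0.0002,0],
    [-0.032,0,0.0002,0],
    [-0.036,0,0.0002,0],
    [-0.04,0,0.0002,0],
  ],
)

```text
clock: 6.82
position: [652.2, -41.2, 41.2]
ee_rot: [0.754, -0.657, 0.003, 0.002]
contact_force: [1.6, -6.2, 6.7]
gripper_width: 0.2
```

```bash
python3 st.py; python3 - <<'E'
from h import *
im=get_image('scene')[:,:,::-1]; 
cv2.imwrite('pics/scene5c.png',cv2.resize(im[215:335,185:385],None,fx=4,fy=4,interpolation=cv2.INTER_CUBIC))
E
```

```text
6.825 [652.20900967 -41.2448733   41.2306533 ] [ 1.56006137 -6.22903696  6.71439969] rack [ 64.9 -67.9] Frack [ 0.7 -6.4]
-60 [-0.0079, -0.0006, 0.0007, np.float64(0.1)]
-25 [-0.0429, -0.0007, 0.0005, np.float64(0.1)]
5 [-0.0729, -0.0007, 0.0003, np.float64(0.1)]
9 [-0.0769, -0.0007, 0.0003, np.float64(0.1)]
```

View pics/scene5c.png

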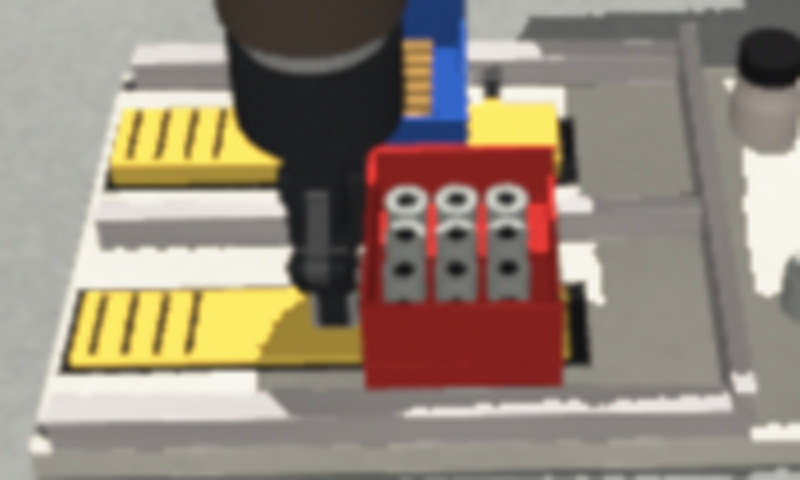

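The bin is level and already past the lugs. I'll keep pushing.

jog_arm(
  increments=[
    [-0.005,0,0.0006,0],
    [-0.01,0,0.0006,0],
    [-0.015,0,0.0006,0],
    [-0.02,0,0.0006,0],
    [-0.025,0,0.0006,0],
    [-0.03,0,0.0006,0],
    [-0.035,0,0.0006,0],
    [-0.04,0,0.0006,0],
    [-0.045,0,0.0006,0],
    [-0.05,0,0.0006,0],
  ],
)

```text
clock: 8.12
position: [644.9, 6.5, 41.2]
ee_rot: [0.754, -0.657, 0.003, 0.003]
contact_force: [1.3, -6.2, 8.4]
gripper_width: 0.1
```

```bash
python3 st.py
```

```text
8.125 [644.94804412   6.52576866  41.19524828] [ 1.28334003 -6.19468845  8.35239854] rack [ 64.1 -19.6] Frack [ 0.4 -6.3]
-60 [0.0404, -0.0013, 0.001, np.float64(0.0)]
-25 [0.0054, -0.0014, 0.0007, np.float64(0.0)]
5 [-0.0246, -0.0014, 0.0005, np.float64(0.0)]
9 [-0.0286, -0.0014, 0.0005, np.float64(0.0)]
```

jog_arm(
  increments=[
    [-0.005,-0.001,0.0006,0],
    [-0.01,-0.001,0.0006,0],
    [-0.014,-0.001,0.0006,0],
    [-0.018,-0.001,0.0006,0],
    [-0.021,-0.001,0.0006,0],
    [-0.021,-0.001,0.0006,0],
  ],
)

```text
clock: 8.88
position: [642.6, 25.5, 41.3]
ee_rot: [0.754, -0.657, 0.003, 0.004]
contact_force: [0.2, -5.1, 9.0]
gripper_width: 0.0
```

```bash
python3 st.py; python3 - <<'E'
from h import *
r=np.load('rack.npz')
im=get_image('scene')[:,:,::-1]; cv2.imwrite('pics/scene6.png',im)
cv2.imwrite('pics/scene6c.png',cv2.resize(im[215:335,225:385],None,fx=5,fy=5,interpolation=cv2.INTER_CUBIC))
im=get_image('top')[:,:,::-1]; cv2.imwrite('pics/top6.png',im)
cv2.imwrite('pics/top6c.png',cv2.resize(im[130:290,240:420],None,fx=4,fy=3.7,interpolation=cv2.INTER_CUBIC))
E
```

```text
8.875 [642.62585819  25.48508995  41.27374405] [ 0.16856824 -5.13865157  9.04036078] rack [64.4 -0.5] Frack [-0.5 -5.1]
-60 [0.0595, -0.001, 0.0014, np.float64(0.0)]
-25 [0.0245, -0.0011, 0.001, np.float64(0.0)]
5 [-0.0055, -0.0011, 0.0007, np.float64(0.0)]
9 [-0.0095, -0.0011, 0.0007, np.float64(0.0)]
```

View pics/scene6c.png

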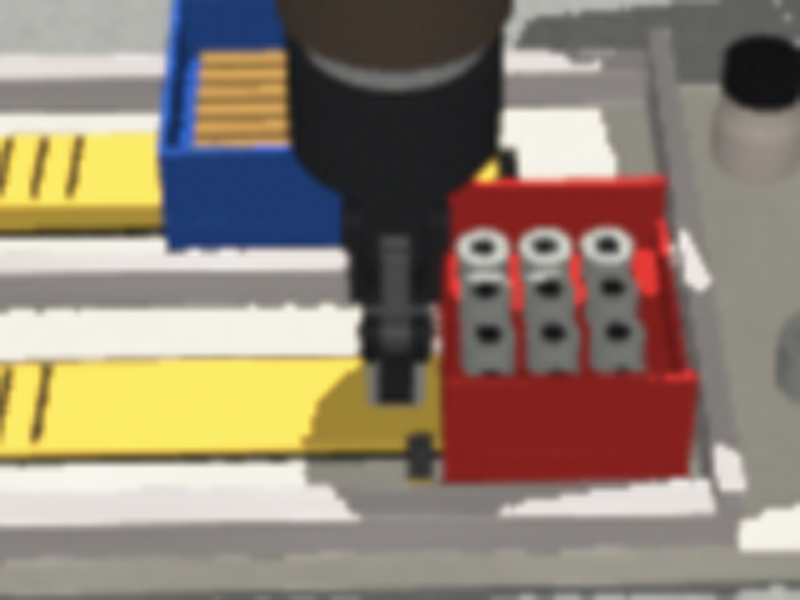

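View pics/top6c.png

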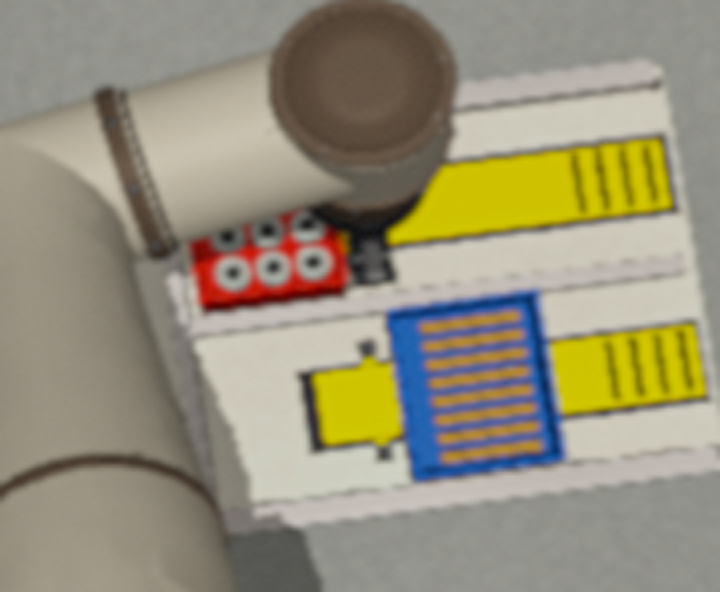

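```bash
python3 - <<'E'
from h import *
r=np.load('rack.npz')
cs=lambda p:(np.array(p)/5+[225,215]-0.4)
for n,p,z in [('rear bot',(446,480),20),('front bot',(689,472),20),('rear rim far',(442,378),88),('front rim far',(695,376),88),('rear rim near',(449,195),88),('front rim near',(665,180),88),('lug top rear',(408,435),35),('lug top front',(432,435),35),('endwall top inner far end',(716,475),52),('endwall near?',(651,30),52)]:
    w=onz('scene',cs(p),z)[0,:2]; print(n,w.round(1),((w-r['t'])@r['R']).round(1))
E
```

```text
rear bot [677.8  48.9] [102.4  17.9]
front bot [663.1 139.2] [100.1 109.3]
rear rim far [692.1  49. ] [116.6  16. ]
front rim far [680.6 137.1] [117.2 104.9]
rear rim near [593.7  39.9] [17.9 20.4]
front rim near [574.8 122.3] [ 10.3 104.6]
lug top rear [670.7  33.7] [93.4  3.8]
lug top front [669.7  42.6] [93.5 12.8]
endwall top inner far end [693.1 147.5] [130.9 113.6]
endwall near? [427.2 112.2] [-137.3  114.6]
```

```bash
python3 - <<'E'
from h import *
r=np.load('rack.npz')
c5=lambda p:(np.array(p)/4+[185,215]-0.4)
for n,p,z in [('5 rear rim far',(363,303),88),('front rim far',(563,303),88),('rear near',(370,152),88)]:
    w=onz('scene',c5(p),z)[0,:2]; print(n,((w-r['t'])@r['R']).round(1))
# consistent red-edge measure: current scene image + first scene
for f in ('scene0','scene6'):
    im=cv2.imread(f'pics/{f}.png');hsv=cv2.cvtColor(im,cv2.COLOR_BGR2HSV);H,S,V=cv2.split(hsv)
    m=((H<8)|(H>172))&(S>150)&(V>50); m[:, :200]=0;m[:,400:]=0;m[:200]=0
    n,l,st,ce=cv2.connectedComponentsWithStats(m.astype(np.uint8)); i=1+np.argmax(st[1:,4])
    # outer front face rows near its top
    ys,xs=np.where(l==i); print(f,st[i])
    y1=ys.max()
    for y in range(y1-22,y1+1,3): print(y,xs[ys==y].min(),xs[ys==y].max())
s=read_state();print(s['clock'],s['contact_force'])
E
```

```text
5 rear rim far [115.7 -49.8]
front rim far [117.3  37.7]
rear near [ 13.8 -51.5]
scene0 [ 249  252   51   60 1864]
289 249 299
292 249 298
295 249 298
298 249 298
301 250 298
304 250 298
307 250 298
310 251 298
scene6 [ 313  250   51   61 1756]
288 314 362
291 314 363
294 314 363
297 314 363
300 314 362
303 314 362
306 314 361
309 314 361
8.975 [ 1.04478107 -5.24730047  8.690854  ]
```

The rear face is at rack y ≈ 18 mm (home span 15–25), from rims, lug edges and end wall, so I'll push 2.5 mm more.

jog_arm(
  increments=[
    [-0.001,0,0.0005,0],
    [-0.002,0,0.0005,0],
    [-0.003,0,0.0005,0],
    [-0.003,0,0.0005,0],
  ],
)

```text
clock: 9.48
position: [642.2, 26.6, 41.4]
ee_rot: [0.754, -0.657, 0.004, 0.005]
contact_force: [1.1, -4.2, 6.9]
gripper_width: -0.1
```

```bash
python3 st.py; python3 - <<'E'
from h import *
r=np.load('rack.npz')
im=get_image('scene')[:,:,::-1]; cv2.imwrite('pics/scene7.png',im)
cv2.imwrite('pics/scene7c.png',cv2.resize(im[235:325,300:390],None,fx=6.6,fy=6.6,interpolation=cv2.INTER_CUBIC))
E
```

```text
9.475 [642.20562489  26.55476409  41.43730802] [ 1.1131783  -4.2364032   6.86428304] rack [64.1  0.6] Frack [ 0.5 -4.3]
-60 [0.0606, -0.0013, 0.0017, np.float64(0.0)]
-25 [0.0256, -0.0014, 0.0013, np.float64(0.0)]
5 [-0.0044, -0.0014, 0.0009, np.float64(0.0)]
9 [-0.0084, -0.0014, 0.0008, np.float64(0.0)]
```

View pics/scene7c.png

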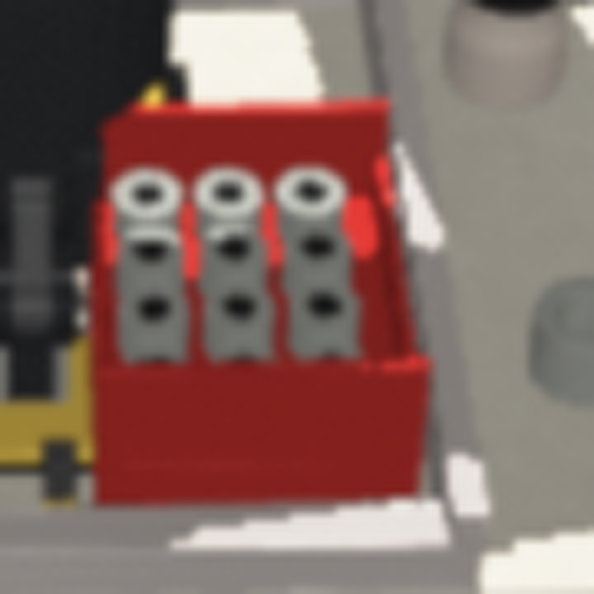

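jog_arm(
  increments=[
    [-0.001,0,0.0008,0],
    [-0.002,0,0.0008,0],
    [-0.003,0,0.0008,0],
    [-0.0035,0,0.0008,0],
    [-0.0035,0,0.0008,0],
  ],
)

```text
clock: 10.15
position: [641.7, 27.9, 41.4]
ee_rot: [0.754, -0.657, 0.004, 0.006]
contact_force: [2.0, -5.5, 7.4]
gripper_width: -0.1
```

```bash
python3 st.py; python3 - <<'E'
from h import *
r=np.load('rack.npz')
im=get_image('scene')[:,:,::-1]; cv2.imwrite('pics/scene8.png',im)
for f in ('scene6','scene7','scene8'):
    im=cv2.imread(f'pics/{f}.png').astype(float); d=im[:,:,2]-im[:,:,1]
    # subpixel left/right edge of far face at rows
    o=[]
    for y in range(294,306,3):
        row=d[y,300:375]; h=row.max()*.5; a=np.where(row>h)[0]; i,j=a[0],a[-1]
        l=300+i-1+(h-row[i-1])/(row[i]-row[i-1]); q=300+j+(row[j]-h)/(row[j]-row[j+1])
        o.append((y,round(l,2),round(q,2)))
    print(f,o)
    # rear/front edges: far face plane rack x=119 -> intersect
    for y,l,q in o[::3]:
        o0,dd=ray('scene',[(l,y),(q,y)]); n=np.r_[r['R'][:,0],0]; p0=np.r_[r['R']@[119,0]+r['t'],0]
        P=o0+dd*(((p0-o0)@n)/(dd@n))[:,None]
        print([((p[:2]-r['t'])@r['R'])[1].round(1) for p in P],P[:,2].round())
E
```

```text
10.15 [641.73360438  27.9412923   41.43201323] [ 2.04206253 -5.52573254  7.41319387] rack [63.9  2. ] Frack [ 1.3 -5.8]
-60 [0.062, -0.0016, 0.0018, np.float64(-0.0)]
-25 [0.027, -0.0016, 0.0013, np.float64(-0.0)]
5 [-0.003, -0.0016, 0.0009, np.float64(-0.0)]
9 [-0.007, -0.0016, 0.0008, np.float64(-0.0)]
scene6 [(294, np.float64(312.88), np.float64(363.8)), (297, np.float64(312.88), np.float64(363.49)), (300, np.float64(312.83), np.float64(363.35)), (303, np.float64(312.88), np.float64(363.0))]
[np.float64(15.8), np.float64(105.7)] [81. 79.]
[np.float64(15.8), np.float64(105.9)] [58. 56.]
scene7 [(294, np.float64(313.28), np.float64(364.5)), (297, np.float64(313.31), np.float64(364.24)), (300, np.float64(313.37), np.float64(363.81)), (303, np.float64(313.64), np.float64(363.67))]
[np.float64(16.5), np.float64(107.0)] [81. 79.]
[np.float64(17.2), np.float64(107.1)] [58. 56.]
scene8 [(294, np.float64(314.03), np.float64(365.21)), (297, np.float64(314.03), np.float64(364.88)), (300, np.float64(314.14), np.float64(364.65)), (303, np.float64(314.21), np.float64(364.44))]
[np.float64(17.8), np.float64(108.2)] [81. 79.]
[np.float64(18.2), np.float64(108.5)] [58. 56.]
```

The rear face is now at about 19 mm (scene reading 18, corrected by about +1.4 from lugs and wall), in the middle of home. I'll back off with the pedal held down, then rise.

jog_arm(
  increments=[
    [0.003,0,0.001,0],
    [0.006,0,0.001,0],
    [0.01,0,0.001,0],
    [0.014,0,0.001,0],
    [0.014,0,0.001,0],
  ],
)

```text
clock: 10.82
position: [643.0, 14.2, 40.7]
ee_rot: [0.753, -0.657, 0.004, 0.007]
contact_force: [-0.7, 2.2, 6.4]
gripper_width: 0.1
```

```bash
python3 st.py; python3 - <<'E'
from h import *
im=get_image('scene')[:,:,::-1]; cv2.imwrite('pics/scene9.png',im)
cv2.imwrite('pics/scene9c.png',cv2.resize(im[235:325,270:390],None,fx=6,fy=6,interpolation=cv2.INTER_CUBIC))
E
```

```text
10.825 [643.00470966  14.19017331  40.678493  ] [-0.70882929  2.16995591  6.35754051] rack [ 63.3 -11.8] Frack [-0.4  2.2]
-60 [0.0482, -0.0023, 0.0009, np.float64(-0.0)]
-25 [0.0132, -0.0022, 0.0004, np.float64(-0.0)]
5 [-0.0168, -0.0022, -0.0001, np.float64(-0.0)]
9 [-0.0208, -0.0022, -0.0001, np.float64(-0.0)]
```

View pics/scene9c.png

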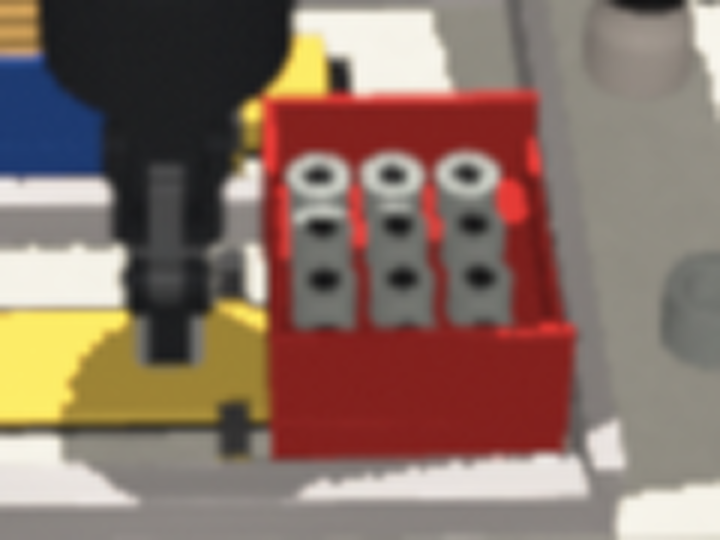

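Both lugs are visible behind the bin (crop columns 220–250, bin rear at 272) and the gap is clear. I'll rise now.

jog_arm(
  increments=[
    [0,0,-0.004,0],
    [0,0,-0.008,0],
    [0,0,-0.012,0],
    [0,0,-0.018,0],
    [0,0,-0.03,0],
    [0,0,-0.05,0],
    [0,0,-0.08,0],
    [0,0,-0.12,0],
    [0,0,-0.16,0],
    [0,0,-0.16,0],
  ],
)

```text
clock: 12.12
position: [645.1, 16.8, 205.3]
ee_rot: [0.754, -0.657, 0.006, 0.004]
contact_force: [0.5, -0.4, -0.8]
gripper_width: -0.1
```

jog_arm(
  increments=[
    [0.03,0.02,0,0],
    [0.06,0.05,0,0],
    [0.09,0.1,0,0],
    [0.12,0.15,0,0],
    [0.15,0.2,0,0],
    [0.15,0.2,0,0],
    [0.15,0.2,0,0],
  ],
)

```text
clock: 13.0
position: [467.0, -159.1, 206.9]
ee_rot: [0.753, -0.658, 0.006, 0.004]
contact_force: [-0.2, -0.1, -0.2]
gripper_width: 0.2
```

```bash
python3 - <<'E'
from h import *
s=read_state();print(s['clock'],s['position'],s['contact_force'])
im=get_image('scene')[:,:,::-1]; cv2.imwrite('pics/scene10.png',im)
cv2.imwrite('pics/scene10c.png',cv2.resize(im[205:340,185:425],None,fx=3.3,fy=3.3,interpolation=cv2.INTER_CUBIC))
im=get_image('top')[:,:,::-1]; cv2.imwrite('pics/top10.png',im)
cv2.imwrite('pics/top10c.png',cv2.resize(im[130:300,230:440],None,fx=3.5,fy=3.5,interpolation=cv2.INTER_CUBIC))
r=np.load('rack.npz')
H,S,V=cv2.split(cv2.cvtColor(im,cv2.COLOR_BGR2HSV))
m=((H<8)|(H>172))&(S>150)&(V>60); m[:,:240]=0;m[:,430:]=0;m[:130]=0;m[290:]=0
n,l,st,ce=cv2.connectedComponentsWithStats(m.astype(np.uint8)); i=1+np.argmax(st[1:,4])
ys,xs=np.where(l==i);b=cv2.boxPoints(cv2.minAreaRect(np.c_[xs,ys].astype(np.float32)))
print(((onz('top',b,88)[:,:2]-r['t'])@r['R']).round(1).tolist())
E
```

```text
13.0 [ 467.00120631 -159.11194664  206.948085  ] [-0.22633991 -0.06005179 -0.20934403]
[[116.5, 106.8], [115.7, 19.0], [3.3, 20.2], [4.1, 107.2]]
```

View pics/scene10c.png

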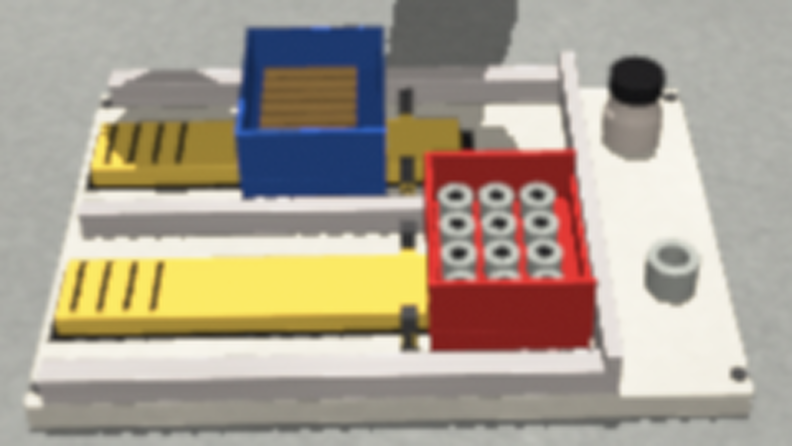

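View pics/top10c.png

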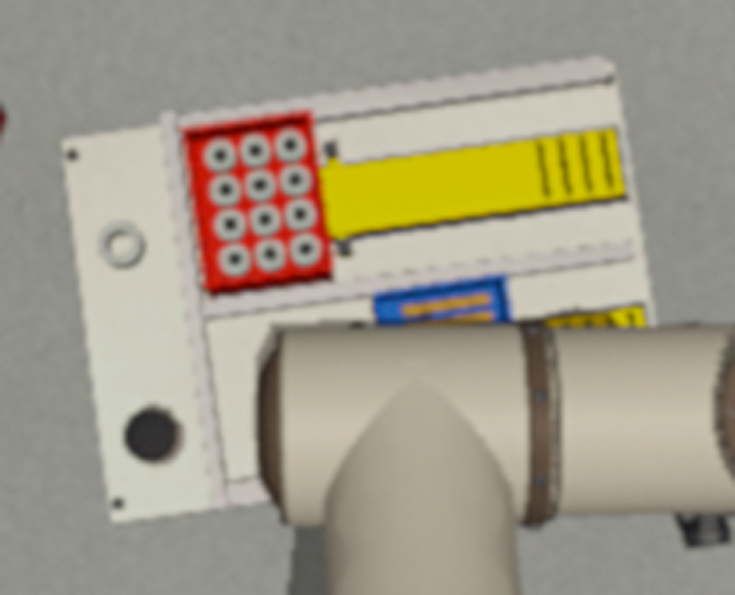

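The pedal is fully up again, both lugs stand behind the bin, and the bin spans rack y ≈ 19–107 mm. Nothing else has moved and the arm is clear.

```bash
python3 -c "
from bench import *
print(job_done())"
```

```text
the job is handed in; nothing more can be done
None
```

I shelved the red bin (the middle-sized one) in the far lane and handed the job in at about 13 s of the 38 s allowed. With the gripper shut, I pressed the far pedal about 11–12 mm behind the bin. I kept it down while pushing the bin past the lugs, backed off with it still held, then let it spring up and moved clear.

**Last checks:**
- **Bin position:** the top view puts the bin's origin at rack y ≈ 63.3 mm. The scene view, corrected for its offset at the lugs and end wall, gives about 64.5 mm. Home is 65 ± 5 mm.
- **Pedal and lugs:** the pedal is back up and both lugs stand raised behind the bin.
- **Other objects:** the blue bin, its pedal, the jar and the bushing look unmoved in the final pictures. I did not check the items on the table again.
- **Forces:** the readings taken at the end of each move stayed under about 10 N.

**Disagreements:**
- The two cameras differed by about 1–2 mm along the lane and up to about 4 mm across it.
- The bin touched the gripper about 18 mm ahead of the TCP, not the 11 mm I expected from the pad width. I set the final position from the pictures instead.

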